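Clamp and stamp a phone back

ROBOT

A 6-joint arm with a two-finger parallel gripper is mounted at the origin on a cart in front of the work surface, level with it; the furniture and walls round the work are solid. World frame = base frame: x ahead of the robot, y to its left, z up, the work surface at z = 0. Lengths are in m, angles in rad, forces in N, time in s.
With the tool pointing down it reaches from about 0.425 to 0.95 m from the base axis. Payload 3.5 kg.
Tool frame: the origin (TCP) lies at the very end of the fingers, on their centre line; the grasp point (between the pads) lies 19 mm behind it; z points along the fingers, y is the line along which they close (so a half turn about z gives the same grasp; the last joint's range is limited). The gripper opens to 85 mm and grips with 20 to 120 N. Pads are 22 mm wide; open, the fingers measure 114 mm over their backs; the gripper's body (76 mm by 85 mm) begins 54 mm behind the grasp point. The pads swing forward as they close: fully open they stand 13 mm farther back than shut.
Start: joints at [-1.27, 0.286, 1.577, -0, 1.279, -0.15], TCP at [0.294, -0.608, 0.231] pointing down, gripper open.
Joint ranges: [-2.77, 2.77], [-0.9, 2.22], [0.21, 2.48], [-1.53, 4.67], [0.24, 2.81], [-2.84, 2.84]. Speed limits (rad/s): [2.79, 2.79, 3.14, 3.14, 3.14, 3.14].

INTERFACE

Orientations are given as a unit quaternion [x, y, z, w].
In Python, from plant import ctrl gives the robot as it stands.
- The arm moves only by the tool carry_out, never from a script. Its argument "deltas" is one flat list of numbers, 6 for each row, row after row: the shift along the tool's x, y, z in m, then the turn, a rotation vector about the tool's x, y, z in rad. A call has 1 to 5 rows; each row is the pose to reach, as a shift and turn from the pose commanded when the call began, along the tool's axes at that moment; what a row does not reach only later rows make up. A row lasts 1/8 s, in which the tool goes at most 62.5 mm and 10.7 degrees, less where a joint would pass 70% of its speed; a pose out of reach is approached as far as the arm can. A call with a gripper value outside its range is refused whole. "grip" is the opening in per cent of the stroke, from 0 (shut) to 100 (fully open), set as the call begins (left out, the last holds). The fingers move at their own pace and stop on an object; "grip_force" is the grip in N (left out, the last holds). Time passes only in rows, so rows that repeat a pose let the fingers close. It gives the time, the measured TCP pose, the force, the opening and the grip force at its end, in the units of the state.
- ctrl.get_state(): the state, without advancing time (a new reading comes with each control period).
- ctrl.read_camera(name): name is "scene" or "top"; returns (picture, depth): 400x640x3 uint8, red, green, blue; 400x640 float32, m along the optical axis (not along the pixel's ray), 0 where there is no reading.
- ctrl.camera_model(name): a dict with "intrinsics" (3x3 intrinsics, pixels), "extrinsics" (4x4, takes a point from world to camera coordinates). Camera axes: x right, y down, z forward; pixel columns grow to the right and rows downward; lengths in m; the calibration is good to about 2 mm. A picture is of the moment at which its call begins. camera_model takes no time and is no camera call.
- ctrl.sign_off(): hands the job in; it is judged then, once.
Trained networks look in the newest picture that a camera, given by its name, has taken for a name from the list of things; names that differ only in an ending like _2 or _b are one class to them, and where a whole thing is asked for, a point or a joint stands for the part that bears it (a point fixed in the world has none). Each returns a list of dicts, best first, with "score" (0 to 1); they miss things now and then, are a little off and sometimes report something else, mostly with a low value. They report only what shows in the picture. A call takes as long as a camera call. They do not tell look-alikes from the thing itself.
- ctrl.find_in(camera, query): "uv" ([column, row] in pixels, amid what is visible of it).
The state is a dict: "time": time; "qpos": joint angles; "dq": joint speeds; "joint_efforts": joint torques, N m; "eef_pos": TCP position; "tcp_rot": TCP orientation; "contact_force": force on the tool from outside, world axes, zero at the start; "wrist_torque": the same for the moment, N m; "opening": opening from 0.0 (shut) to 1.0 (fully open); "finger_force": force on a finger pad.
Only numpy, scipy, OpenCV 4.12 (cv2) and the standard library are available. Lean on these libraries where they do the work, as an engineer would, in place of code of your own. Each camera call takes 0.05 s, during which the arm holds its last target. There are 200 camera calls.

TASK

A phone back lies loose in the marking jig: push the jig's sliding jaw up against it until the phone back is fully home against the end stop and the jaw touches it. Then take the stamp with the rectangular die, hold it upright and press it squarely in the middle of the printed frame on the label (long side along long side) until its spring handle has gone well over half-way down, lift it straight off without smearing, and stand it back upright where it stood, let go. Press gently (never more than 25 N), leave the round stamp and the bottles, can, tub and pot where they are, and leave the phone back clamped.

Things in the scene. Friction and masses are not known exactly. Their poses are not given: they have to be found in the camera images.
- jig: Aluminium marking jig, fixed to the bench: bed plate 90 x 240 x 12 mm, origin at the centre of its underside, y along its length, top of the bed at z = 12 mm. Two low fences along its long sides (6 mm above the bed, 70 mm apart inside) guide the phone back; an end stop (10 mm above the bed) closes the +y end; the sliding jaw is at the -y end. It does not move in a run.
- jig_stop (a point): Middle of the end stop's inner face, axes as the jig's (+y points along the jig towards the stop); the phone back's end must touch here.
- jaw (a joint): Position of the sliding clamp jaw in m: 0 fully back (away from the stop), 0.062 when it touches a phone back that is fully home, 0.066 end of travel. It slides along the jig's +y, with about 2 N of friction and no spring, and stays where it is left. The jaw is a steel bar 62 x 24 x 13 mm (x, y, z) lying in the jig between the fences, its centre at y = -100 mm + joint value in the jig's frame.
- jaw_grip (a point): Point in the jaw's upright black thumb grip (32 mm across the jig, 12 mm along it, from 25 mm to 61 mm above the bench), on its middle plane, 47 mm above the bench. Push it from behind (its -y side) or pinch it. Axes as the jig's.
- phone_back: Dark phone back panel, 66 x 136 x 5 mm, about 50 g, loose in the jig between the fences, its length along the jig's y, 10 to 36 mm short of the stop at the start. Origin at the centre of its underside, z up.
- back_edge (a point): Middle of the phone back's +y end edge (68 mm from its centre), at its top: the end that goes against the stop.
- label (a point): Centre of the paper label's printed rectangular frame (46 x 60 mm, long side along y) on the top face of the phone back, 15 mm from its centre towards the jaw; z is the height of the face to be stamped; axes as the phone back's.
- stamp_rect: Hand stamp, with a rectangular die of 34 x 48 mm (long side along the body's y) under a grey rectangular body 38 x 52 mm, about 250 g, 114 mm tall, standing upright on its die. Lower body 40 mm tall; above it a steel stem and a handle (collar 34 x 34 mm at 54-60 mm height, grip 26 x 26 mm square at 60-106 mm, cap 32 x 32 mm up to 114 mm) whose flat sides are parallel to the body's x and y. Origin at the centre of the die's face (underside), z up.
- stamp_rect_grip (a point): Centre of the handle's grip of the rectangular stamp, 83 mm above the die's face, axes as the stamp's. Moves down with the handle.
- stamp_rect_die (a point): Centre of the die's face (underside) of the rectangular stamp.
- stamp_rect_handle (a joint): How far the handle of the rectangular stamp is pressed down into its body, m: 0 free, 0.012 fully down. A spring pushes back with about 4 N at the start of the stroke and 15 N at the end (9.5 N at half); it returns by itself. The stamp counts as pressed from 0.006 on.
- stamp_round: Hand stamp, with a round die of 44 mm under a round grey body 50 mm wide (not wanted, leave it alone), about 250 g, 114 mm tall, standing upright on its die. Lower body 40 mm tall; above it a steel stem and a handle (collar 34 x 34 mm at 54-60 mm height, grip 26 x 26 mm square at 60-106 mm, cap 32 x 32 mm up to 114 mm) whose flat sides are parallel to the body's x and y. Origin at the centre of the die's face, z up. The two stamps may stand on either side of the jig.
- dropper_bottle_mid (a point): Brown glass dropper bottle, 33 mm wide, 95 mm tall, upright; its middle, 47 mm up. Stands close to the rectangular stamp.
- flux_bottle_mid (a point): Small bottle with a brass needle, 36 mm wide, 86 mm tall, upright; its middle, 43 mm up. Stands close to the round stamp.
- solvent_can_mid (a point): Tin of cleaning spirit, 64 x 107 mm (x, y), 175 mm tall, upright; its middle, 87 mm up. Behind the work, to the left.
- flux_tub_mid (a point): Tub of flux paste, 79 mm wide, 60 mm tall; its middle, 30 mm up. Behind the work, to the right.
- heat_puck_mid (a point): White round tip-cleaner pot, 58 mm wide, 33 mm tall; its middle, 16 mm up. Stands close beside the far long side of the jig.
Mind the look-alikes: they are no part of the job. What is shaped like the stamp_rect but pink or turquoise is not meant.

How it is judged:
By the outcome, as a careful person would: the job done as asked, in the order asked, and still so for the second after the job is handed in, with the robot touching nothing.
It also fails if it takes over 69 s, if anything falls off the work surface, if the arm or the gripper's body presses on something with over 40 N, if the wrist force passes 120 N, or if a joint passes its speed limit or range.

## Working session

There is one attempt and no reset: what is moved stays moved. The work goes in short steps, Python scripts to look and compute and a tool call to move; the robot and the scene stay as the last step left them, time stands still between calls to the robot, and variables do not carry over. Pictures are saved under pics/ and viewed, at most 10 in all, crops included, and the job is handed in when it is done.

Besides the shell and the picture viewer there is one more tool, called after "Request:" as name(argument=value, ...), one argument or row to a line, values as JSON. carry_out: Moves the arm, as the interface text tells. Its arguments: {"type":"object","properties":{"deltas":{"type":"array"},"grip":{"type":"number"},"grip_force":{"type":"number"}},"required":["deltas"]}

```bash
mkdir -p pics
python3 - <<'E'
from plant import ctrl
import cv2,numpy as np
for n in("scene","top"):
    p,d=ctrl.read_camera(n); cv2.imwrite(f"pics/{n}0.png",p[:,:,::-1]); np.save(f"{n}d.npy",d); np.save(f"{n}p.npy",p)
    m=ctrl.camera_model(n); print(n,np.round(m["intrinsics"],1).tolist(),np.round(m["extrinsics"],4).tolist())
s=ctrl.get_state(); print(s)
E
```

```text
scene [[403.6, 0.0, 316.5], [0.0, 403.6, 198.7], [0.0, 0.0, 1.0]] [[-0.7843, -0.6203, 0.007, 0.4116], [-0.3414, 0.4222, -0.8398, 0.2942], [0.5179, -0.6611, -0.5429, 0.8541], [0.0, 0.0, 0.0, 1.0]]
top [[398.3, 0.0, 318.4], [0.0, 398.3, 199.6], [0.0, 0.0, 1.0]] [[0.027, -0.9993, -0.0241, -0.0836], [-0.996, -0.0249, -0.0854, 0.5796], [0.0847, 0.0263, -0.9961, 1.1654], [0.0, 0.0, 0.0, 1.0]]
{'time': 0.1, 'qpos': array([-1.26997823e+00,  2.87148028e-01,  1.57802072e+00, -2.27035958e-05,
        1.27861557e+00, -1.50004910e-01]), 'dq': array([ 0.00046939, -0.00100113, -0.00518082,  0.00030355, -0.00080618,
        0.00075934]), 'joint_efforts': array([ 1.06477586e-03, -4.07295978e+01, -2.93695807e+01, -1.64691655e-04,
        3.41566156e-03, -6.29816881e-06]), 'eef_pos': array([ 0.29394253, -0.60697698,  0.23004355]), 'tcp_rot': array([ 9.74700897e-01,  2.23510537e-01, -9.33909698e-05, -1.09190043e-03]), 'contact_force': array([-0.24456558,  0.5962877 ,  0.06411999]), 'wrist_torque': array([-0.00494387,  0.01195162, -0.0066337 ]), 'finger_force': 0.0, 'opening': 1.0009122903306131}
```

View pics/scene0.png

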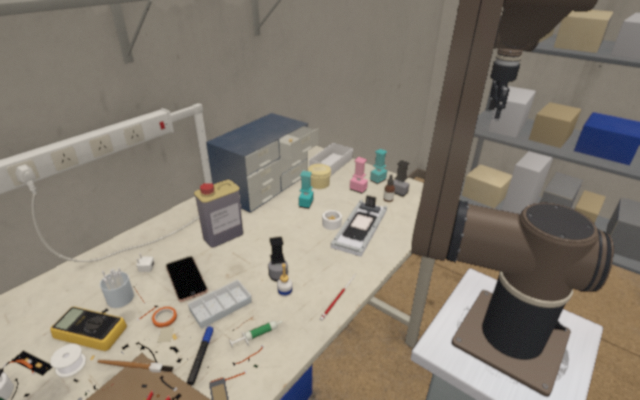

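View pics/top0.png

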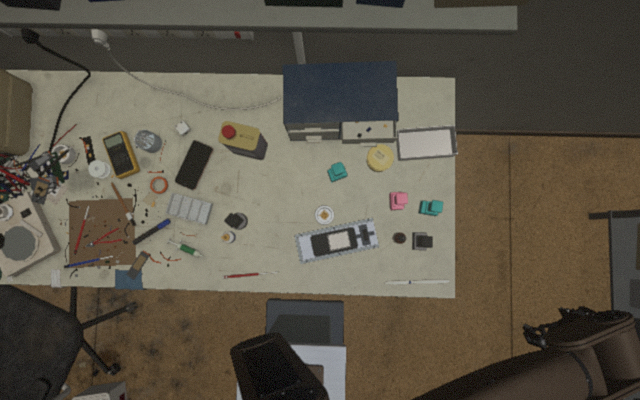

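The rectangular stamp (black/grey) is at about (423,241) in the top view, with the dropper bottle at (399,238). The jig is centred near (338,241) with its jaw at the right end. The round stamp is at (236,220).

```bash
cat > h.py <<'E'
from plant import ctrl
import cv2,numpy as np
from scipy.spatial.transform import Rotation as R
def cloud(n,d):
    m=ctrl.camera_model(n);K=m["intrinsics"];E=np.array(m["extrinsics"])
    v,u=np.mgrid[:400,:640]
    P=np.stack([(u-K[0][2])/K[0][0]*d,(v-K[1][2])/K[1][1]*d,d],-1)
    return (P-E[:3,3])@E[:3,:3]
def proj(n,X):
    m=ctrl.camera_model(n);K=np.array(m["intrinsics"]);E=np.array(m["extrinsics"])
    c=np.atleast_2d(X)@E[:3,:3].T+E[:3,3];q=c@K.T;return q[:,:2]/q[:,2:]
def on_plane(n,uv,z):
    m=ctrl.camera_model(n);K=np.array(m["intrinsics"]);E=np.array(m["extrinsics"])
    uv=np.atleast_2d(uv);r=np.c_[uv,np.ones(len(uv))]@np.linalg.inv(K).T@E[:3,:3];o=-E[:3,:3].T@E[:3,3]
    return o+r*((z-o[2])/r[:,2])[:,None]
E
python3 - <<'E'
from h import *
d=np.load("topd.npy");p=np.load("topp.npy");W=cloud("top",d)
print("table z",np.median(W[255:275,330:380,2]),np.median(W[250:270,400:440,2]))
cv2.imwrite("pics/c1.png",cv2.resize(p[200:280,285:445,::-1],None,fx=5,fy=5,interpolation=cv2.INTER_CUBIC))
# height rects
reg=np.zeros(d.shape,bool);reg[215:270,290:385]=1
def rect(m,name):
    X=W[m];r=cv2.minAreaRect(X[:,:2].astype(np.float32));print(name,len(X),X.mean(0).round(4),np.round(r[0],4),np.round(r[1],4),round(r[2],2),"zmed",np.median(X[:,2]).round(4))
rect(reg&(W[...,2]>.008)&(W[...,2]<.03),"jig")
rect(reg&(W[...,2]>.05),"jawgrip")
reg2=np.zeros(d.shape,bool);reg2[225:260,410:440]=1
rect(reg2&(W[...,2]>.1),"cap"); rect(reg2&(W[...,2]>.015)&(W[...,2]<.06),"body")
reg3=np.zeros(d.shape,bool);reg3[225:250,385:410]=1
rect(reg3&(W[...,2]>.03),"dropper")
reg4=np.zeros(d.shape,bool);reg4[200:228,305:340]=1
rect(reg4&(W[...,2]>.015),"puck")
for q in["jig","jig_stop","jaw_grip","back_edge","label","stamp_rect","stamp_rect_grip","dropper_bottle_mid","jaw"]:
    print(q,[(np.round(a["uv"],1).tolist(),round(a["score"],2)) for a in ctrl.find_in("top",q)[:3]])
E
```

```text
table z -0.0009196785961491929 -0.0010370578713191103
jig 2378 [ 0.4629 -0.1213  0.016 ] [ 0.4819 -0.1194] [0.1317 0.24  ] 13.72 zmed 0.0161
jawgrip 68 [ 0.4817 -0.1735  0.4142] [ 0.4811 -0.1571] [0.0287 0.1146] 2.2 zmed 0.0611
cap 146 [ 0.4683 -0.3495  0.1877] [ 0.4665 -0.2416] [0.0303 0.2835] 0.29 zmed 0.113
body 154 [ 0.4687 -0.3599  0.0397] [ 0.4682 -0.3664] [0.0504 0.0371] 0.56 zmed 0.0389
dropper 117 [ 0.4754 -0.2988  0.0897] [ 0.4715 -0.2112] [0.0319 0.2219] 2.46 zmed 0.0523
puck 215 [ 0.5329 -0.0894  0.0496] [ 0.5262 -0.0934] [0.083  0.0573] 33.04 zmed 0.0301
jig [([341.5, 228.6], 0.73)]
jig_stop [([341.9, 226.2], 0.58)]
jaw_grip [([365.0, 234.4], 0.73)]
back_edge [([334.9, 241.3], 0.57)]
label [([335.1, 241.5], 0.65)]
stamp_rect [([400.3, 199.0], 0.78), ([419.9, 240.9], 0.75), ([430.4, 206.2], 0.72)]
stamp_rect_grip [([424.6, 240.2], 0.74), ([434.9, 203.8], 0.45), ([338.8, 170.1], 0.45)]
dropper_bottle_mid [([398.9, 237.7], 0.63)]
jaw [([363.7, 234.5], 0.58), ([332.8, 242.0], 0.48)]
```

View pics/c1.png

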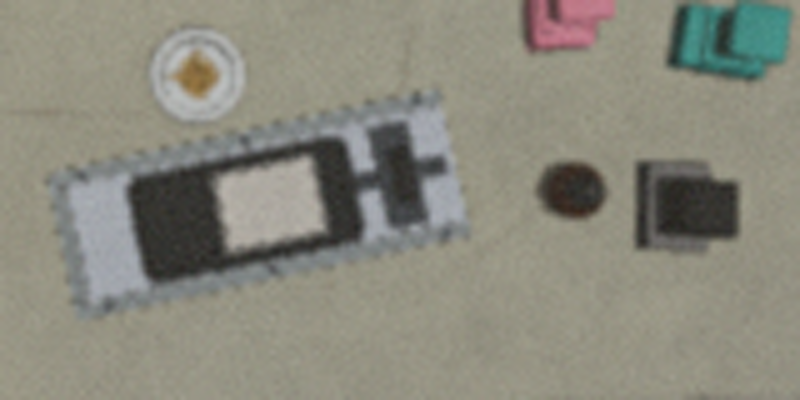

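The crop shows the jig tilted about 13°, with its stop end at the lower left. The label is centred near (270,205) in the crop and the thumb grip at (398,172). The rectangular stamp is at (690,205), its long side along world x. I'll clean up the measurements next.

```bash
cat > m.py <<'E'
from h import *
from scipy.optimize import minimize
from scipy.ndimage import binary_opening
fr=[ctrl.read_camera("top") for _ in range(5)]
d=np.median([f[1] for f in fr],0);p=np.median([f[0] for f in fr],0).astype(np.uint8)
np.save("topd.npy",d);np.save("topp.npy",p)
W=cloud("top",d);Z=W[...,2]
def reg(x0,x1,y0,y1,z0,z1):
    return (W[...,0]>x0)&(W[...,0]<x1)&(W[...,1]>y0)&(W[...,1]<y1)&(Z>z0)&(Z<z1)
def rect(m,n):
    X=W[m];r=cv2.minAreaRect(X[:,:2].astype(np.float32))
    print(n,len(X),"mean",X.mean(0).round(4),"rect",np.round(r[0],4),np.round(r[1],4),round(r[2],2),"zmed",np.median(X[:,2]).round(4)); return r
E
python3 - <<'E'
from m import *
rect(binary_opening(reg(.38,.6,-.26,.02,.006,.026)&~reg(.515,.6,-.13,-.04,-1,1)),"jig")
rect(reg(.4,.6,-.26,-.1,.045,.08),"jawgrip")
rect(reg(.4,.55,-.42,-.31,.1,.125),"cap");rect(reg(.4,.55,-.42,-.31,.03,.05),"body")
rect(reg(.4,.55,-.33,-.26,.06,.125),"dropper")
rect(reg(.5,.58,-.14,-.04,.02,.05),"puck")
# label: bright
hs=p.astype(int)
m=reg(.4,.55,-.2,0,.008,.026)
lab=binary_opening(m&(hs[...,0]-hs[...,2]>-2)&(hs.sum(-1)>330)); rect(lab,"label")
dark=binary_opening(m&(hs.sum(-1)<200)); rect(dark,"dark")
# rect-fit of jig outline by moments
mm=binary_opening(reg(.38,.6,-.26,.02,.006,.026)&~reg(.515,.6,-.13,-.04,-1,1));X=W[mm][:,:2]
print(proj("top",[[0.481,-0.157,.061]]))
E
```

```text
jig 2365 mean [ 0.461  -0.1219  0.0157] rect [ 0.4618 -0.1248] [0.0899 0.24  ] 13.82 zmed 0.0163
jawgrip 49 mean [ 0.482  -0.2063  0.0588] rect [ 0.4825 -0.2065] [0.0303 0.012 ] 13.52 zmed 0.0595
cap 141 mean [ 0.4692 -0.3686  0.1126] rect [ 0.5025 -0.3774] [0.0346 0.1056] 74.45 zmed 0.1128
body 132 mean [ 0.4818 -0.3658  0.0385] rect [ 0.5039 -0.3589] [0.0844 0.1207] 73.2 zmed 0.0382
dropper 48 mean [ 0.4751 -0.3063  0.0783] rect [ 0.4744 -0.3079] [0.0171 0.0188] 1.55 zmed 0.0734
puck 172 mean [ 0.5369 -0.0861  0.0301] rect [ 0.5373 -0.0863] [0.0565 0.0533] 1.62 zmed 0.0313
label 326 mean [ 0.4654 -0.1296  0.0172] rect [ 0.4952 -0.1197] [0.1195 0.0631] 19.96 zmed 0.0172
dark 453 mean [ 0.455  -0.103   0.0164] rect [ 0.4586 -0.1182] [0.0607 0.133 ] 13.48 zmed 0.0165
[[348.04915977 234.22320621]]
```

```bash
cat >> h.py <<'E'
def to(x,y,z,psi):
    """delta in current tool axes to TCP (x,y,z), pointing down, tool x at psi deg"""
    s=ctrl.get_state();r=R.from_quat(s["tcp_rot"]);c,q=np.cos(np.radians(psi)),np.sin(np.radians(psi))
    t=R.from_matrix(np.array([[c,q,0],[q,-c,0],[0,0,-1]]))
    print("t",round(s["time"],2),"pos",s["eef_pos"].round(4),"F",s["contact_force"].round(2),"open",round(s["opening"],3))
    print("delta",r.inv().apply(np.array([x,y,z])-s["eef_pos"]).round(4),(r.inv()*t).as_rotvec().round(4))
E
python3 - <<'E'
from m import *
r=reg(.43,.505,-.42,-.325,.1,.125);rect(r,"cap");rect(reg(.43,.505,-.42,-.33,.03,.05),"body")
from h import to
to(.4825,-.2065,.13,13.8)
E
```

```text
cap 138 mean [ 0.4675 -0.3679  0.1127] rect [ 0.467  -0.3678] [0.0299 0.0307] 1.46 zmed 0.1128
body 106 mean [ 0.4684 -0.3626  0.038 ] rect [ 0.4685 -0.3664] [0.0499 0.0363] 0.36 zmed 0.0381
t 1.05 pos [ 0.2941 -0.6076  0.2314] F [-0.21 -0.27  0.54] open 0.999
delta [ 0.3443 -0.2789  0.1013] [1.000e-04 0.000e+00 2.099e-01]
```

Request:
carry_out(
  deltas=[0.04,-0.032,0,0,0,0.04,0.08,-0.065,0,0,0,0.08,0.12,-0.097,0,0,0,0.12,0.16,-0.13,0,0,0,0.16,0.2,-0.162,0,0,0,0.21],
  grip=50,
)

```text
time: 1.68
eef_pos: [0.4041, -0.3731, 0.2316]
tcp_rot: [0.993, 0.119, 0.0, 0.0]
contact_force: [0.5, -1.5, 0.7]
opening: 0.498
finger_force: 0.0
```

```bash
python3 -c "
from h import *
to(.4825,-.2065,.10,13.8)"
```

```text
t 1.68 pos [ 0.4041 -0.3731  0.2316] F [ 0.54 -1.49  0.66] open 0.498
delta [ 0.1156 -0.1434  0.1315] [ 0.0006 -0.0004 -0.0019]
```

Request:
carry_out(
  deltas=[0.036,-0.045,0,0,0,0,0.072,-0.09,0.02,0,0,0,0.116,-0.142,0.06,0,0,0,0.116,-0.142,0.11,0,0,0,0.116,-0.142,0.13,0,0,0],
)

```text
time: 2.3
eef_pos: [0.4807, -0.206, 0.0976]
tcp_rot: [0.993, 0.121, -0.002, -0.002]
contact_force: [0.2, -0.5, -0.5]
opening: 0.503
finger_force: 0.0
```

```bash
python3 -c "
from h import *
to(.4825,-.2065,.032,13.8)
p,d=ctrl.read_camera('scene'); cv2.imwrite('pics/s1.png',cv2.resize(p[130:280,290:450,::-1],None,fx=4,fy=4,interpolation=cv2.INTER_CUBIC))
"
```

```text
t 2.3 pos [ 0.4807 -0.206   0.0976] F [ 0.22 -0.52 -0.54] open 0.503
delta [0.0019 0.0012 0.0655] [-0.0048  0.0042  0.0027]
```

View pics/s1.png

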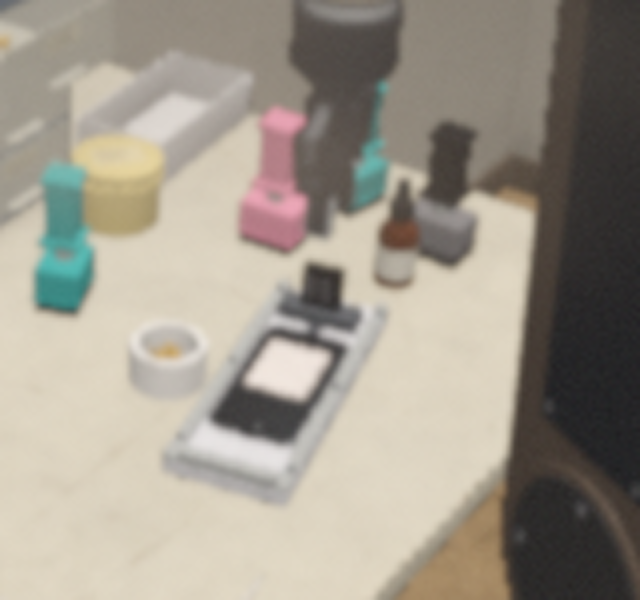

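The fingers, at about (320,225), hang over the black thumb grip at (323,285), and nothing else is near them. I'll descend to pinch it.

Request:
carry_out(
  deltas=[0.002,0.001,0.03,0,0,0,0.002,0.001,0.05,0,0,0,0.002,0.001,0.064,0,0,0,0.002,0.001,0.064,0,0,0],
)

```text
time: 2.85
eef_pos: [0.4841, -0.2095, 0.0369]
tcp_rot: [0.993, 0.12, -0.001, -0.0]
contact_force: [-0.0, 0.4, -0.8]
opening: 0.499
finger_force: 0.0
```

Request:
carry_out(
  deltas=[0,0,0,0,0,0,0,0,0,0,0,0,0,0,0,0,0,0,0,0,0,0,0,0,0,0,0,0,0,0],
  grip=0,
  grip_force=25,
)

```text
time: 3.48
eef_pos: [0.4852, -0.2098, 0.0386]
tcp_rot: [0.993, 0.12, 0.001, 0.0]
contact_force: [-1.2, 2.3, 5.8]
opening: 0.138
finger_force: 29.9
```

```bash
python3 -c "
from h import *
to(.4825,-.2065,.032,13.8)"
```

```text
t 3.48 pos [ 0.4852 -0.2098  0.0386] F [-1.16  2.32  5.82] open 0.138
delta [-0.0018 -0.0038  0.0066] [ 0.0009 -0.001   0.0001]
```

Request:
carry_out(
  deltas=[0,-0.008,-0.002,0,0,0,0,-0.016,-0.002,0,0,0,0,-0.024,-0.002,0,0,0,0,-0.032,-0.002,0,0,0,0,-0.038,-0.002,0,0,0],
)

```text
time: 4.1
eef_pos: [0.4758, -0.1721, 0.0387]
tcp_rot: [0.993, 0.12, 0.001, 0.001]
contact_force: [5.7, -1.6, -7.7]
opening: 0.132
finger_force: 28.0
```

Request:
carry_out(
  deltas=[0,-0.003,0,0,0,0,0,-0.005,0,0,0,0,0,-0.005,0,0,0,0],
)

```text
time: 4.47
eef_pos: [0.4746, -0.1672, 0.0387]
tcp_rot: [0.993, 0.12, 0.001, 0.0]
contact_force: [5.6, 0.0, -7.4]
opening: 0.135
finger_force: 28.0
```

```bash
python3 -c "
from h import *
u=np.array([-.2385,.9711]);s=ctrl.get_state();d=s['eef_pos'][:2]-[.4618,-.1248]
print('jaw est',d@u+.1,'Fy',s['contact_force'][:2]@u,s['contact_force'],s['opening'],s['eef_pos'])"
```

```text
jaw est 0.05581895457860947 Fy -1.2928710238265186 [ 5.60184913  0.04445474 -7.36451577] 0.1348255905804003 [ 0.47458881 -0.16715497  0.03866636]
```

Request:
carry_out(
  deltas=[0,-0.001,0.001,0,0,0,0,-0.002,0.001,0,0,0,0,-0.003,0.001,0,0,0,0,-0.003,0.001,0,0,0],
)

```text
time: 4.97
eef_pos: [0.474, -0.1649, 0.0386]
tcp_rot: [0.993, 0.12, 0.001, 0.0]
contact_force: [4.4, -1.4, -2.2]
opening: 0.137
finger_force: 28.6
```

```bash
cat > j.py <<'E'
from h import *
u=np.array([-.2385,.9711]);s=ctrl.get_state();d=s['eef_pos'][:2]-[.4618,-.1248]
print('jaw est',d@u+.1,'Fy',s['contact_force'][:2]@u,s['contact_force'],s['opening'],s['eef_pos'])
E
python3 j.py
```

```text
jaw est 0.05812234891095589 Fy -2.391526906466866 [ 4.38288656 -1.38627171 -2.20416264] 0.13697373770098115 [ 0.4740377  -0.16491838  0.03864165]
```

Request:
carry_out(
  deltas=[0,-0.001,0,0,0,0,0,-0.002,0,0,0,0,0,-0.002,0,0,0,0],
)

```text
time: 5.35
eef_pos: [0.4736, -0.1631, 0.0386]
tcp_rot: [0.993, 0.12, 0.001, 0.0]
contact_force: [5.1, -0.7, -3.4]
opening: 0.132
finger_force: 28.6
```

Request:
carry_out(
  deltas=[0,-0.001,0,0,0,0,0,-0.001,0,0,0,0],
)

```text
time: 5.6
eef_pos: [0.4733, -0.1621, 0.0386]
tcp_rot: [0.993, 0.12, 0.001, 0.0]
contact_force: [4.7, -1.6, -2.1]
opening: 0.136
finger_force: 28.6
```

```bash
python3 j.py
```

```text
jaw est 0.06103224611211109 Fy -2.706028221323612 [ 4.68544044 -1.63582605 -2.12861224] 0.13574957627887466 [ 0.47334049 -0.16209312  0.03863109]
```

Request:
carry_out(
  deltas=[0,-0.001,0,0,0,0,0,-0.001,0,0,0,0],
)

```text
time: 5.85
eef_pos: [0.4731, -0.1611, 0.0386]
tcp_rot: [0.993, 0.12, 0.001, 0.0]
contact_force: [5.0, -1.7, -2.6]
opening: 0.135
finger_force: 28.6
```

Request:
carry_out(
  deltas=[0,-0.001,0,0,0,0,0,-0.001,0,0,0,0],
)

```text
time: 6.1
eef_pos: [0.4729, -0.1603, 0.0387]
tcp_rot: [0.993, 0.12, 0.001, 0.0]
contact_force: [4.6, -1.6, -3.8]
opening: 0.136
finger_force: 28.6
```

```bash
python3 j.py
```

```text
jaw est 0.06291131980564493 Fy -2.6339134251659493 [ 4.59094315 -1.58477344 -3.77866574] 0.13587741084535004 [ 0.47291425 -0.16026281  0.03865457]
```

Request:
carry_out(
  deltas=[0,-0.001,0,0,0,0,0,-0.001,0,0,0,0],
)

```text
time: 6.35
eef_pos: [0.4729, -0.1602, 0.0386]
tcp_rot: [0.993, 0.12, 0.001, 0.002]
contact_force: [5.4, -4.7, -4.8]
opening: 0.129
finger_force: 28.3
```

Request:
carry_out(
  deltas=[0,-0.001,0,0,0,0,0,-0.001,0,0,0,0],
)

```text
time: 6.6
eef_pos: [0.4729, -0.1602, 0.0387]
tcp_rot: [0.993, 0.12, 0.001, 0.003]
contact_force: [5.6, -8.2, -7.8]
opening: 0.133
finger_force: 28.1
```

```bash
python3 j.py
```

```text
jaw est 0.06298913780771641 Fy -9.261126606810112 [ 5.62614939 -8.15496857 -7.79154283] 0.1332723881130483 [ 0.47293508 -0.16017756  0.03868937]
```

The jaw is blocked and the push force has risen to 9 N, so the phone back is home. Next I release it and lift off.

Request:
carry_out(
  deltas=[0,0,0,0,0,0,0,0,0,0,0,0,0,0,0,0,0,0],
  grip=50,
)

```text
time: 6.98
eef_pos: [0.4713, -0.1576, 0.0382]
tcp_rot: [0.993, 0.12, -0.001, -0.001]
contact_force: [-0.3, 0.2, 0.0]
opening: 0.501
finger_force: 0.0
```

Request:
carry_out(
  deltas=[0,0,-0.03,0,0,0,0,0,-0.08,0,0,0,0,0,-0.14,0,0,0,0,0,-0.16,0,0,0],
)

```text
time: 7.48
eef_pos: [0.4734, -0.1588, 0.2031]
tcp_rot: [0.993, 0.12, 0.003, 0.002]
contact_force: [0.1, -0.2, -0.3]
opening: 0.502
finger_force: 0.0
```

```bash
python3 -c "
from h import *
to(.4675,-.3675,.20,90.8)"
```

```text
t 7.47 pos [ 0.4734 -0.1588  0.2031] F [ 0.13 -0.16 -0.34] open 0.502
delta [-0.0556  0.2013  0.0038] [ 7.4000e-03 -9.0000e-04 -1.3436e+00]
```

Request:
carry_out(
  deltas=[-0.007,0.025,0,0,0,-0.168,-0.014,0.05,0,0,0,-0.336,-0.021,0.075,0,0,0,-0.504,-0.028,0.1,0,0,0,-0.672,-0.035,0.126,0,0,0,-0.84],
)

```text
time: 8.1
eef_pos: [0.4675, -0.2891, 0.1981]
tcp_rot: [0.856, 0.517, -0.0, -0.001]
contact_force: [-0.4, 0.3, -0.5]
opening: 0.503
finger_force: 0.0
```

```bash
python3 -c "
from h import *
to(.4675,-.3675,.20,90.8)
from m import *
rect(reg(.4,.6,-.2,-.1,.045,.08),'jawgrip')"
```

```text
t 8.1 pos [ 0.4675 -0.2891  0.1981] F [-0.39  0.25 -0.52] open 0.503
delta [-0.0694  0.0365 -0.0019] [-0.0012 -0.0007 -0.4981]
jawgrip 48 mean [ 0.4707 -0.1612  0.059 ] rect [ 0.4706 -0.1614] [0.0302 0.012 ] 12.44 zmed 0.0595
```

The camera puts the jaw at about 0.062 m, which matches fully home.

Request:
carry_out(
  deltas=[-0.023,0.012,0,0,0,-0.166,-0.046,0.024,0,0,0,-0.332,-0.069,0.036,-0.001,0,0,-0.498,-0.069,0.036,-0.001,0,0,-0.498],
)

```text
time: 8.85
eef_pos: [0.4673, -0.3666, 0.1993]
tcp_rot: [0.705, 0.709, 0.0, -0.0]
contact_force: [-0.8, 0.7, -0.3]
opening: 0.497
finger_force: 0.0
```

```bash
python3 -c "
from h import *
to(.4675,-.3675,.066,90.8)
p,d=ctrl.read_camera('scene'); cv2.imwrite('pics/s2.png',cv2.resize(p[110:220,340:440,::-1],None,fx=5,fy=5,interpolation=cv2.INTER_CUBIC))
"
```

```text
t 8.85 pos [ 0.4673 -0.3666  0.1993] F [-0.77  0.7  -0.33] open 0.497
delta [-0.0009  0.0002  0.1333] [-0.0001 -0.0003 -0.0088]
```

View pics/s2.png

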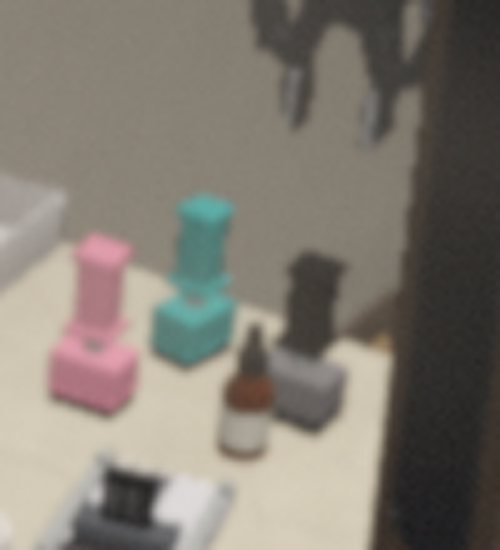

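The open fingers at (290,110) and (370,120) straddle the black stamp at (315,300). The bottle at (247,400) is clear of them. I'll open slightly and go down.

Request:
carry_out(
  deltas=[-0.001,0,0.035,0,0,-0.005,-0.001,0,0.075,0,0,-0.005,-0.001,0,0.11,0,0,-0.005,-0.001,0,0.133,0,0,-0.005,-0.001,0,0.133,0,0,-0.005],
  grip=65,
)

```text
time: 9.52
eef_pos: [0.4661, -0.3646, 0.064]
tcp_rot: [0.703, 0.711, 0.0, -0.003]
contact_force: [-0.1, 0.4, -0.3]
opening: 0.648
finger_force: 0.0
```

Request:
carry_out(
  deltas=[0,0,0,0,0,0,0,0,0,0,0,0,0,0,0,0,0,0,0,0,0,0,0,0,0,0,0,0,0,0],
  grip=0,
  grip_force=60,
)

```text
time: 10.15
eef_pos: [0.4679, -0.3681, 0.0674]
tcp_rot: [0.703, 0.712, 0.0, 0.001]
contact_force: [-0.3, 0.9, 4.6]
opening: 0.331
finger_force: 44.6
```

```bash
python3 -c "
from h import *
to(.4675,-.3675,.066,90.8)
from m import *
rect(reg(.43,.505,-.42,-.33,.025,.05),'body')
rect(reg(.4,.55,-.33,-.26,.06,.125),'dropper')"
```

```text
t 10.15 pos [ 0.4679 -0.3681  0.0674] F [-0.27  0.87  4.56] open 0.331
delta [ 0.0006 -0.0004  0.0014] [ 0.0018  0.0014 -0.0013]
body 29 mean [ 0.486  -0.3547  0.036 ] rect [ 0.4868 -0.3536] [0.0127 0.0276] 49.33 zmed 0.0375
dropper 46 mean [ 0.4752 -0.3064  0.0793] rect [ 0.4745 -0.308 ] [0.0169 0.0184] 1.58 zmed 0.0744
```

Request:
carry_out(
  deltas=[0,0,0,0,0,0,0,0,0,0,0,0,0,0,0,0,0,0],
)

```text
time: 10.78
eef_pos: [0.4675, -0.3678, 0.0665]
tcp_rot: [0.703, 0.712, 0.0, 0.0]
contact_force: [0.6, 0.1, 4.3]
opening: 0.327
finger_force: 44.6
```

Request:
carry_out(
  deltas=[0,0,-0.005,0,0,0,0,0,-0.02,0,0,0,0,0,-0.05,0,0,0,0,0,-0.08,0,0,0,0,0,-0.08,0,0,0],
)

```text
time: 11.4
eef_pos: [0.4679, -0.3686, 0.1489]
tcp_rot: [0.702, 0.712, -0.0, 0.002]
contact_force: [0.1, 0.3, -2.7]
opening: 0.33
finger_force: 45.5
```

```bash
python3 -c "
from h import *
to(.4554,-.0986,.15,14.8)
p,d=ctrl.read_camera('scene'); cv2.imwrite('pics/s3.png',cv2.resize(p[110:220,340:440,::-1],None,fx=5,fy=5,interpolation=cv2.INTER_CUBIC))
"
```

```text
t 11.4 pos [ 0.4679 -0.3686  0.1489] F [ 0.06  0.28 -2.71] open 0.33
delta [ 0.2701 -0.009  -0.0022] [0.0047 0.0015 1.3256]
```

View pics/s3.png

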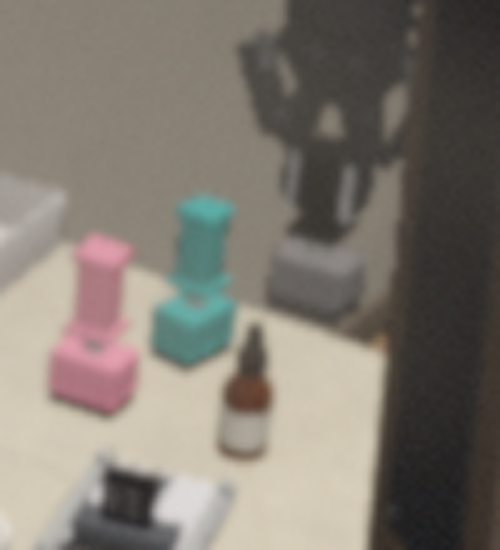

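The rectangular stamp is held upright and lifted, body at (315,275). The bottle and look-alikes haven't moved. Next I measure the label accurately.

Run:
```python
from m import *
j=reg(.38,.53,-.26,.02,.004,.03)
I=p.astype(int)
u,v=np.meshgrid(np.arange(640),np.arange(400))
box=(u>=300)&(u<380)&(v>=222)&(v<262)
print("label color",I[241,338],"bed",I[243,310],"phone",I[245,318])
G=on_plane("top",np.c_[u.ravel(),v.ravel()],.017).reshape(400,640,3)
c=np.array([.4618,-.1248]);a=np.radians(13.8);Rm=np.array([[np.cos(a),np.sin(a)],[-np.sin(a),np.cos(a)]])
J=(G[...,:2]-c)@Rm.T
gray=cv2.GaussianBlur(p,(0,0),.8).astype(float).mean(-1)
from scipy.interpolate import griddata
m=box
def prof(x,y): return griddata(J[m],gray[m],(x,y))
t=np.arange(-.115,.118,.002)
L=np.mean([prof(np.full_like(t,x),t) for x in(-.012,-.006,0,.006,.012)],0)
print("along y",[(round(1e3*a),int(b)) for a,b in zip(t,L)])
t=np.arange(-.05,.051,.002)
L=np.mean([prof(t,np.full_like(t,y)) for y in(.015,.02,.027,.034,.04)],0)
print("across x",[(round(1e3*a),int(b)) for a,b in zip(t,L)])
M=(np.abs(J[...,0])<.031)&(J[...,1]>-.02)&(J[...,1]<.07)&(gray>120);X=J[M];r=cv2.minAreaRect(X.astype(np.float32));print(X.mean(0),r)
```

```text
label color [82 81 75] bed [56 55 53] phone [137 132 126]Traceback (most recent call last):
  File "<stdin>", line 16, in <module>
ValueError: cannot convert float NaN to integer
```

Run:
```python
from h import *
from scipy.ndimage import map_coordinates
p=np.median([ctrl.read_camera("scene")[0] for _ in range(4)],0)
gray=p.mean(-1)
c=np.array([.4618,-.1248]);a=np.radians(13.8);Rm=np.array([[np.cos(a),np.sin(a)],[-np.sin(a),np.cos(a)]])
def prof(x,y,z=.017):
    X=np.c_[x,y]@Rm+c;uv=proj("scene",np.c_[X,np.full(len(X),z)]);return map_coordinates(gray,[uv[:,1],uv[:,0]],order=1)
t=np.arange(-.03,.12,.002);L=np.mean([prof(np.full_like(t,x),t) for x in(-.012,-.006,0,.006,.012)],0)
print("along y",[(round(1e3*a),int(b)) for a,b in zip(t,L)])
t=np.arange(-.05,.051,.002);L=np.mean([prof(t,np.full_like(t,y)) for y in(.015,.02,.027,.034,.04)],0)
print("across x",[(round(1e3*a),int(b)) for a,b in zip(t,L)])
g=np.arange(-.06,.14,.0005);gx=np.arange(-.06,.0605,.0005)
# rectified view
GX,GY=np.meshgrid(gx,g);im=prof(GX.ravel(),GY.ravel()).reshape(GX.shape)
cv2.imwrite("pics/rect.png",cv2.resize(im[::-1].astype(np.uint8),None,fx=1.5,fy=1.5))
```

```text
along y [(-30, 74), (-28, 71), (-26, 68), (-24, 65), (-22, 62), (-20, 60), (-18, 58), (-16, 59), (-14, 63), (-12, 73), (-10, 88), (-8, 109), (-6, 133), (-4, 157), (-2, 176), (0, 192), (2, 203), (4, 211), (6, 216), (8, 218), (10, 219), (12, 220), (14, 220), (16, 220), (18, 220), (20, 220), (22, 220), (24, 220), (26, 220), (28, 220), (30, 220), (32, 220), (34, 220), (36, 221), (38, 221), (40, 221), (42, 221), (44, 221), (46, 220), (48, 219), (50, 215), (52, 209), (54, 198), (56, 184), (58, 164), (60, 142), (62, 119), (64, 97), (66, 80), (68, 68), (70, 62), (72, 60), (74, 59), (76, 59), (78, 59), (80, 59), (82, 59), (84, 59), (86, 59), (88, 59), (90, 59), (92, 59), (94, 60), (96, 62), (98, 67), (100, 77), (102, 94), (104, 115), (106, 135), (108, 152), (110, 162), (112, 166), (114, 164), (116, 158), (118, 151)]
across x [(-50, 179), (-48, 171), (-46, 170), (-44, 173), (-42, 178), (-40, 178), (-38, 171), (-36, 154), (-34, 128), (-32, 101), (-30, 89), (-28, 101), (-26, 132), (-24, 164), (-22, 191), (-20, 207), (-18, 216), (-16, 219), (-14, 220), (-12, 220), (-10, 220), (-8, 221), (-6, 221), (-4, 221), (-2, 220), (0, 220), (2, 220), (4, 220), (6, 220), (8, 220), (10, 220), (12, 220), (14, 219), (16, 215), (18, 205), (20, 188), (22, 161), (24, 131), (26, 113), (28, 119), (30, 138), (32, 156), (34, 167), (36, 175), (38, 180), (40, 183), (42, 184), (44, 185), (46, 185), (48, 183), (50, 179)]
```

View pics/rect.png

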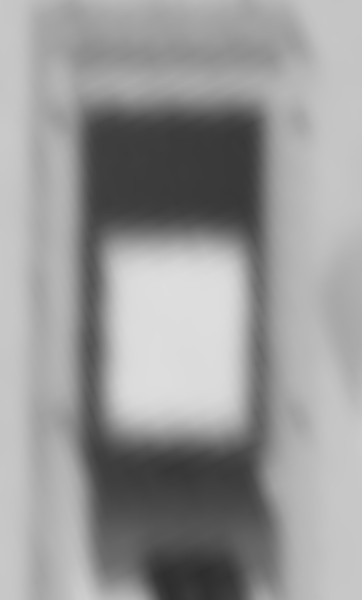

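The rectified view shows the phone back's end tucked under the stop, so it is home. The label is centred within 1 mm of jig (0, 27 mm). Next I raise over the bottle and swing to the label.

Request:
carry_out(
  deltas=[0,0,-0.03,0,0,0,0,0,-0.06,0,0,0,0.034,-0.001,-0.06,0,0,0.168,0.068,-0.002,-0.06,0,0,0.336,0.102,-0.003,-0.06,0,0,0.504],
)

```text
time: 12.52
eef_pos: [0.4627, -0.2646, 0.2062]
tcp_rot: [0.859, 0.512, 0.0, -0.0]
contact_force: [0.6, -0.4, -2.5]
opening: 0.331
finger_force: 45.5
```

```bash
python3 -c "
from h import *
to(.4550,-.0985,.20,13.8)"
```

```text
t 12.53 pos [ 0.4627 -0.2646  0.2062] F [ 0.63 -0.41 -2.51] open 0.331
delta [ 0.1424 -0.086   0.0063] [-1.00e-04 -1.00e-04  8.33e-01]
```

Request:
carry_out(
  deltas=[0.028,-0.017,0.001,0,0,0.167,0.057,-0.034,0.002,0,0,0.334,0.085,-0.051,0.004,0,0,0.5,0.114,-0.068,0.005,0,0,0.667,0.142,-0.086,0.006,0,0,0.833],
)

```text
time: 13.15
eef_pos: [0.4539, -0.0988, 0.2004]
tcp_rot: [0.993, 0.12, 0.0, 0.0]
contact_force: [0.2, 0.7, -3.4]
opening: 0.328
finger_force: 45.5
```

Request:
carry_out(
  deltas=[0,0,0.03,0,0,0,0,0,0.07,0,0,0,0,0,0.09,0,0,0,0,0,0.09,0,0,0],
)

```text
time: 13.65
eef_pos: [0.4525, -0.0991, 0.1085]
tcp_rot: [0.992, 0.123, -0.002, -0.001]
contact_force: [-0.4, -0.3, -2.8]
opening: 0.332
finger_force: 46.0
```

```bash
python3 -c "
from h import *
to(.4550,-.0985,.088,13.8);to(.4550,-.0985,.088,13.8)
p,d=ctrl.read_camera('scene'); cv2.imwrite('pics/s4.png',cv2.resize(p[150:270,310:430,::-1],None,fx=5,fy=5,interpolation=cv2.INTER_CUBIC))
"
```

```text
t 13.65 pos [ 0.4525 -0.0991  0.1085] F [-0.36 -0.31 -2.81] open 0.332
delta [0.0026 0.     0.0205] [-0.0029  0.0036  0.006 ]
t 13.65 pos [ 0.4525 -0.0991  0.1085] F [-0.36 -0.31 -2.81] open 0.332
delta [0.0026 0.     0.0205] [-0.0029  0.0036  0.006 ]
```

View pics/s4.png

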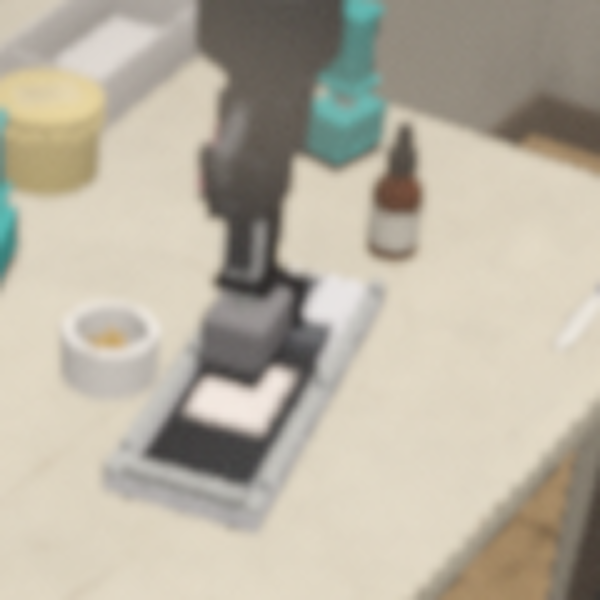

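The stamp body at (248,335) hangs above the label at (235,395), aligned with the jig. I'll settle and come down to a few mm above.

Request:
carry_out(
  deltas=[0.001,0,0.01,0,0,0.003,0.002,0,0.018,0,0,0.003,0.002,0,0.019,0,0,0.003,0.002,0,0.019,0,0,0.003,0.002,0,0.019,0,0,0.003],
)

```text
time: 14.32
eef_pos: [0.4562, -0.0995, 0.0916]
tcp_rot: [0.993, 0.122, 0.0, 0.0]
contact_force: [-0.2, 0.2, -3.7]
opening: 0.326
finger_force: 45.9
```

Run:
```python
from h import *
to(.4550,-.0985,.088,13.8)
# compare predicted stamp body outline with scene picture
p=np.median([ctrl.read_camera('scene')[0] for _ in range(4)],0).astype(np.uint8)
c=np.array([.4550,-.0985]);a=np.radians(13.8);B=np.array([[np.cos(a),np.sin(a)],[-np.sin(a),np.cos(a)]])
F=5;u0,v0=325,185;im=cv2.resize(p[v0:v0+80,u0:u0+80,::-1],None,fx=7,fy=7,interpolation=cv2.INTER_CUBIC)
def quad(hx,hy,z,col,c=c):
    X=np.array([[-hx,-hy],[hx,-hy],[hx,hy],[-hx,hy]])@B+c
    uv=proj('scene',np.c_[X,np.full(4,z)]);q=((uv-[u0,v0]+.5)*7).astype(np.int32);cv2.polylines(im,[q],True,col,1)
z=.0225
quad(.019,.026,z,(0,255,0));quad(.019,.026,z+.04,(0,255,0));quad(.023,.03,.017,(0,0,255))
J=np.array([.4618,-.1248]);quad(.045,.12,.018,(255,0,0),J)
cv2.imwrite('pics/s5.png',im)
```

```text
t 14.32 pos [ 0.4562 -0.0995  0.0916] F [-0.25  0.24 -3.69] open 0.326
delta [-0.0009 -0.0012  0.0036] [ 0.0004 -0.0005  0.0029]
```

View pics/s5.png

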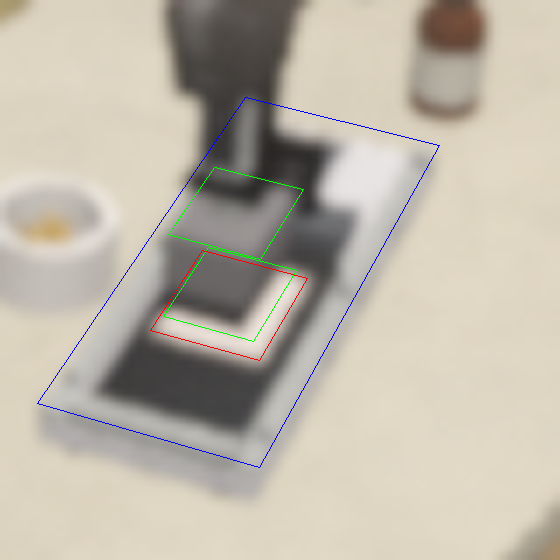

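The overlay shows the stamp body centred over the label frame to within about 1–2 mm. Now I come down in small steps, watching the force.

Request:
carry_out(
  deltas=[-0.001,-0.001,0.002,0,0,0.002,-0.001,-0.001,0.004,0,0,0.002,-0.001,-0.001,0.004,0,0,0.002,-0.001,-0.001,0.004,0,0,0.002],
)

```text
time: 15.02
eef_pos: [0.4547, -0.0986, 0.0873]
tcp_rot: [0.993, 0.121, -0.0, -0.0]
contact_force: [0.2, -0.1, -2.4]
opening: 0.327
finger_force: 45.9
```

```bash
python3 -c "
from h import *
to(.4550,-.0985,.083,13.8);ctrl.read_camera('top');to(.4550,-.0985,.083,13.8);ctrl.read_camera('top');to(.4550,-.0985,.083,13.8)"
```

```text
t 15.03 pos [ 0.4547 -0.0986  0.0873] F [ 0.25 -0.11 -2.43] open 0.327
delta [ 0.0003 -0.0001  0.0043] [-0.      0.0001  0.001 ]
t 15.07 pos [ 0.4548 -0.0987  0.0874] F [-0.33 -0.12 -2.19] open 0.328
delta [ 0.0002 -0.0001  0.0044] [ 0.0001 -0.0001  0.001 ]
t 15.12 pos [ 0.4548 -0.0987  0.0874] F [ 0.69  0.01 -3.2 ] open 0.326
delta [ 0.0002 -0.0001  0.0044] [ 0.     -0.0001  0.0009]
```

Position is settled. Continuing straight down.

Request:
carry_out(
  deltas=[0,0,0.002,0,0,0,0,0,0.003,0,0,0,0,0,0.004,0,0,0,0,0,0.004,0,0,0],
)

```text
time: 15.62
eef_pos: [0.4556, -0.0988, 0.0842]
tcp_rot: [0.993, 0.121, 0.001, 0.0]
contact_force: [0.3, 2.5, 5.0]
opening: 0.331
finger_force: 45.9
```

Request:
carry_out(
  deltas=[0,0,0.001,0,0,0,0,0,0.002,0,0,0,0,0,0.002,0,0,0],
)

```text
time: 16.0
eef_pos: [0.4558, -0.0988, 0.0825]
tcp_rot: [0.993, 0.121, 0.001, 0.0]
contact_force: [0.3, 2.2, 7.1]
opening: 0.329
finger_force: 45.9
```

Request:
carry_out(
  deltas=[0,0,0.001,0,0,0,0,0,0.002,0,0,0,0,0,0.002,0,0,0],
)

```text
time: 16.38
eef_pos: [0.4559, -0.0988, 0.0807]
tcp_rot: [0.993, 0.12, 0.001, 0.0]
contact_force: [-0.5, 2.5, 8.2]
opening: 0.329
finger_force: 45.9
```

Request:
carry_out(
  deltas=[0,0,0.001,0,0,0,0,0,0.002,0,0,0,0,0,0.003,0,0,0,0,0,0.003,0,0,0],
)

```text
time: 16.88
eef_pos: [0.4561, -0.0988, 0.0782]
tcp_rot: [0.993, 0.12, 0.001, 0.0]
contact_force: [-1.9, 3.1, 10.1]
opening: 0.325
finger_force: 45.9
```

Request:
carry_out(
  deltas=[0,0,0.001,0,0,0,0,0,0.0015,0,0,0,0,0,0.0015,0,0,0,0,0,0.0015,0,0,0],
)

```text
time: 17.38
eef_pos: [0.4562, -0.0988, 0.0769]
tcp_rot: [0.993, 0.12, 0.001, 0.0]
contact_force: [-1.7, 4.8, 11.3]
opening: 0.327
finger_force: 45.9
```

Request:
carry_out(
  deltas=[0,-0.0003,0.0005,0,0,0,0,-0.0006,0.0008,0,0,0,0,-0.0006,0.0008,0,0,0],
)

```text
time: 17.75
eef_pos: [0.4562, -0.0985, 0.0764]
tcp_rot: [0.993, 0.121, 0.001, 0.001]
contact_force: [-2.3, 3.2, 11.7]
opening: 0.328
finger_force: 45.9
```

Request:
carry_out(
  deltas=[0,-0.0002,-0.004,0,0,0,0,-0.0003,-0.008,0,0,0,0,-0.0003,-0.014,0,0,0,0,-0.0003,-0.025,0,0,0,0,-0.0003,-0.04,0,0,0],
)

```text
time: 18.38
eef_pos: [0.4533, -0.0973, 0.1134]
tcp_rot: [0.993, 0.121, -0.001, -0.001]
contact_force: [-0.5, 0.3, -2.8]
opening: 0.324
finger_force: 45.9
```

Request:
carry_out(
  deltas=[0,0,-0.04,0,0,0,0,0,-0.09,0,0,0,0,0,-0.09,0,0,0],
)

```text
time: 18.75
eef_pos: [0.4572, -0.099, 0.2095]
tcp_rot: [0.993, 0.121, 0.005, 0.003]
contact_force: [1.2, -0.7, -3.2]
opening: 0.324
finger_force: 45.9
```

```bash
python3 -c "
from h import *
to(.4677,-.3680,.205,90.7)
p,d=ctrl.read_camera('scene'); cv2.imwrite('pics/s6.png',cv2.resize(p[170:270,320:420,::-1],None,fx=6,fy=6,interpolation=cv2.INTER_CUBIC))
"
```

```text
t 18.75 pos [ 0.4572 -0.099   0.2095] F [ 1.21 -0.69 -3.23] open 0.324
delta [-0.0543  0.2636  0.0059] [ 0.0114 -0.0025 -1.3411]
```

View pics/s6.png

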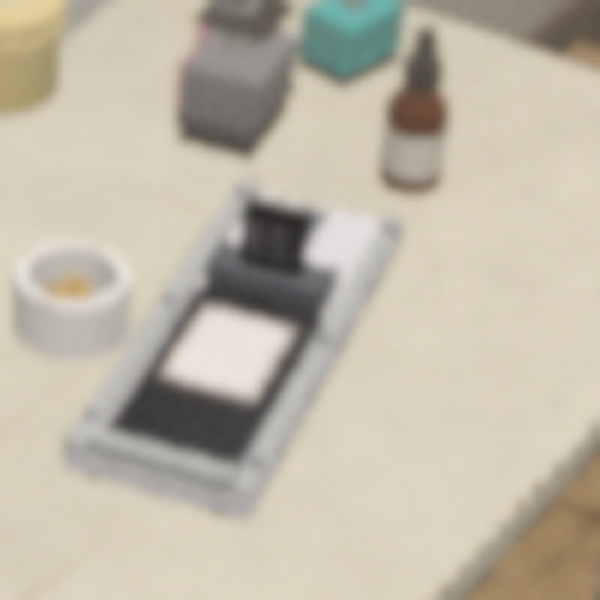

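The label is undisturbed at (230,350), the phone back is still clamped, and the stamp is clear of it. Now I return it to its place.

Request:
carry_out(
  deltas=[-0.007,0.033,0,0,0,-0.168,-0.014,0.066,0,0,0,-0.335,-0.02,0.099,0,0,0,-0.503,-0.027,0.132,0,0,0,-0.67,-0.034,0.165,0,0,0,-0.838],
)

```text
time: 19.42
eef_pos: [0.4597, -0.2662, 0.2013]
tcp_rot: [0.856, 0.516, -0.001, -0.002]
contact_force: [-0.4, 0.7, -3.2]
opening: 0.323
finger_force: 45.8
```

```bash
python3 -c "
from h import *
to(.4677,-.3680,.205,90.7)"
```

```text
t 19.43 pos [ 0.4597 -0.2662  0.2013] F [-0.43  0.67 -3.24] open 0.323
delta [-0.0863  0.0546 -0.0041] [-0.0045 -0.0024 -0.4979]
```

Request:
carry_out(
  deltas=[-0.029,0.018,0,0,0,-0.166,-0.058,0.036,0,0,0,-0.332,-0.086,0.0545,0,0,0,-0.498,-0.086,0.0545,0,0,0,-0.498,-0.086,0.0545,0,0,0,-0.498],
)

```text
time: 20.05
eef_pos: [0.4677, -0.3664, 0.2018]
tcp_rot: [0.705, 0.709, 0.0, -0.002]
contact_force: [-0.2, -0.3, -3.4]
opening: 0.325
finger_force: 46.1
```

```bash
python3 -c "
from h import *
to(.4677,-.3680,.076,90.7)"
```

```text
t 20.05 pos [ 0.4677 -0.3664  0.2018] F [-0.2  -0.26 -3.38] open 0.325
delta [-0.002   0.0004  0.1258] [-0.0028 -0.0037 -0.0065]
```

Request:
carry_out(
  deltas=[-0.001,0,0.04,0,0,-0.005,-0.0015,0,0.09,0,0,-0.006,-0.0015,0,0.12,0,0,-0.006,-0.0015,0,0.124,0,0,-0.006,-0.0015,0,0.124,0,0,-0.006],
)

```text
time: 20.68
eef_pos: [0.469, -0.3689, 0.0808]
tcp_rot: [0.702, 0.712, 0.0, 0.0]
contact_force: [0.7, -1.2, -2.2]
opening: 0.33
finger_force: 46.2
```

Request:
carry_out(
  deltas=[0,0,0,0,0,0,0,0,0,0,0,0],
)

```text
time: 20.92
eef_pos: [0.4693, -0.3699, 0.0818]
tcp_rot: [0.702, 0.712, -0.0, 0.002]
contact_force: [-0.8, -0.3, -2.3]
opening: 0.326
finger_force: 46.2
```

```bash
python3 -c "
from h import *
to(.4677,-.3680,.0665,90.7)"
```

```text
t 20.93 pos [ 0.4693 -0.3699  0.0818] F [-0.82 -0.31 -2.33] open 0.326
delta [ 0.0019 -0.0016  0.0153] [0.002  0.0023 0.0008]
```

Request:
carry_out(
  deltas=[0.001,-0.0015,0.005,0,0,0,0.0015,-0.0015,0.009,0,0,0,0.0015,-0.0015,0.011,0,0,0,0.0015,-0.0015,0.012,0,0,0,0.0015,-0.0015,0.012,0,0,0],
)

```text
time: 21.55
eef_pos: [0.467, -0.3678, 0.0684]
tcp_rot: [0.702, 0.712, -0.0, -0.0]
contact_force: [-1.5, 0.9, 0.1]
opening: 0.328
finger_force: 46.2
```

Request:
carry_out(
  deltas=[0,0,0.001,0,0,0,0,0,0.002,0,0,0,0,0,0.002,0,0,0],
)

```text
time: 21.92
eef_pos: [0.4671, -0.368, 0.0667]
tcp_rot: [0.702, 0.712, -0.0, 0.0]
contact_force: [-3.0, 0.6, 5.5]
opening: 0.328
finger_force: 46.3
```

Request:
carry_out(
  deltas=[0,0,-0.0007,0,0,0,0,0,-0.0013,0,0,0,0,0,-0.0013,0,0,0],
)

```text
time: 22.3
eef_pos: [0.4671, -0.3678, 0.0675]
tcp_rot: [0.703, 0.712, -0.0, 0.0]
contact_force: [-1.2, 1.3, 4.5]
opening: 0.325
finger_force: 46.3
```

Request:
carry_out(
  deltas=[0,0,0,0,0,0,0,0,0,0,0,0,0,0,0,0,0,0,0,0,0,0,0,0],
  grip=65,
)

```text
time: 22.8
eef_pos: [0.4671, -0.3676, 0.0671]
tcp_rot: [0.703, 0.712, 0.0, 0.0]
contact_force: [-0.7, 0.1, -0.5]
opening: 0.646
finger_force: 0.0
```

Request:
carry_out(
  deltas=[0,0,-0.03,0,0,0,0,0,-0.07,0,0,0,0,0,-0.12,0,0,0,0,0,-0.18,0,0,0,0,0,-0.2,0,0,0],
)

```text
time: 23.42
eef_pos: [0.4684, -0.3691, 0.2728]
tcp_rot: [0.702, 0.712, -0.0, 0.004]
contact_force: [-0.0, 0.4, -0.4]
opening: 0.649
finger_force: 0.0
```

```bash
python3 -c "
from h import *
to(.4677,-.3680,.2,90.7)"
```

```text
t 23.43 pos [ 0.4684 -0.3691  0.2728] F [-0.03  0.37 -0.35] open 0.649
delta [ 0.0016 -0.0011  0.0728] [0.006  0.0066 0.0009]
```

Request:
carry_out(
  deltas=[-0.04,0,0,0,0,0,-0.08,0,0,0,0,0,-0.12,-0.03,0,0,0,0,-0.16,-0.07,0,0,0,0,-0.2,-0.11,0,0,0,0],
)

```text
time: 24.05
eef_pos: [0.3584, -0.5697, 0.2654]
tcp_rot: [0.702, 0.712, 0.001, -0.001]
contact_force: [-0.2, -0.4, 0.4]
opening: 0.649
finger_force: 0.0
```

Request:
carry_out(
  deltas=[0,0,0,0,0,0,0,0,0,0,0,0],
)

```text
time: 24.3
eef_pos: [0.3596, -0.5686, 0.266]
tcp_rot: [0.703, 0.711, 0.001, -0.001]
contact_force: [-0.7, -0.1, -0.7]
opening: 0.652
finger_force: 0.0
```

Run:
```python
from m import *
rect(reg(.43,.505,-.42,-.325,.1,.125),"cap");rect(reg(.43,.505,-.42,-.33,.03,.05),"body")
rect(reg(.4,.55,-.33,-.26,.06,.125),"dropper");rect(reg(.4,.6,-.2,-.1,.045,.08),'jawgrip')
rect(reg(.5,.58,-.14,-.04,.02,.05),"puck")
j=reg(.38,.53,-.26,.02,.006,.026);s=p.astype(int).sum(-1)
rect(binary_opening(j&(s<200)),"dark");rect(binary_opening(j&(s>470)),"bright")
```

```text
cap 131 mean [ 0.4669 -0.3664  0.1126] rect [ 0.467  -0.3682] [0.0298 0.031 ] 1.42 zmed 0.1126
body 113 mean [ 0.4655 -0.3616  0.0378] rect [ 0.4656 -0.3664] [0.0365 0.0501] 89.9 zmed 0.0384
dropper 48 mean [ 0.4751 -0.3062  0.0789] rect [ 0.4744 -0.3081] [0.0171 0.019 ] 1.52 zmed 0.0742
jawgrip 48 mean [ 0.4707 -0.1612  0.0592] rect [ 0.4706 -0.1614] [0.0301 0.0121] 11.88 zmed 0.0597
puck 173 mean [ 0.5365 -0.0864  0.0298] rect [ 0.5323 -0.0867] [0.0671 0.0545] 5.16 zmed 0.0312
dark 463 mean [ 0.4467 -0.0722  0.0164] rect [ 0.4503 -0.0857] [0.0607 0.1343] 14.1 zmed 0.0165
bright 637 mean [ 0.4713 -0.1633  0.0134] rect [ 0.4874 -0.1547] [0.096  0.1761] 7.41 zmed 0.0122
```

```bash
python3 -c "
from plant import ctrl
print(ctrl.sign_off())"
```

```text
the job is handed in; nothing more can be done
None
```

I handed the job in at about 25 s: the phone back is clamped home, the label was pressed once with the handle about 8 mm down (estimated from a 12 N force), and the rectangular stamp stands upright in its place; no print was visible in the camera picture.

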